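Pin the waste tub and clear the stone offcut into it

TASK

Push the hinge pin fully home through both knuckles so that the waste tub is held to the mosaic bench, and only then push the pale stone bar with the broken end along the bench top and off the far edge, between the two straps, so that it drops into the tub. Slide the stone, do not lift it; keep off the shelf above the edge and leave the square tile, nippers, chip tray and jar where they are.

Things in the scene. Friction and masses are not known exactly. Their poses are not given: they have to be found in the camera images.
- offcut: waste offcut: pale stone bar lying flat, 0.35 to 0.7 kg. Main bar 60 along its own x, 130 along its own y, 25 high; one end (+y) carries a broken stub, 34 wide and 18 long (reaching y = +83), set 10 off centre to -x. Origin: centre of the underside of the main bar. It slides with about 2 to 7 N of friction. (mm)
- tub: grey waste tub hung outside the bench's straight far edge (along y), fixed. Origin: on the edge, at bench-top height, at mid tub; axes as the world's (x away from the robot). Tub 180 (x) by 300 (y) outside, walls 4, 150 deep, near outer wall at x = +8, rim 45 below the bench top. (mm)
- strap (a point): plain steel hanging strap, 26 wide (y), 5 thick, flat on the bench from the edge 60 back towards the robot. This point: its top at the bench edge, 170 to the -y side of mid tub. A like strap, 110 long, lies 170 to the +y side and ends at the hinge: the clear way between the straps is 314 wide. (mm)
- hinge (a point): two fixed hinge knuckles in line, 26 diameter, axis along y, 30 above the bench, 110 from the bench edge. This point: on the axis at the outer (+y) face of the bench bracket's knuckle, which is 28 long; the tub strap's knuckle, 27 long, follows after a 3 gap towards -y. (mm)
- tub_in (a point): centre of the tub's inner floor, 146 below its rim. (mm)
- pin (a joint): how far the hinge pin is pushed in, in m: 0 to 0.012 at the start (only in the bench bracket's knuckle), 0.060 fully home (through both knuckles, head against the bracket). It slides towards -y as it goes in, takes about 4 N and stays where it is left
- pin_head (a point): centre of the outer (+y) end face of the hinge pin's round metal head; head 34 diameter, 22 thick, axis along y, 30 above the bench. The face looks to +y; it is 297 from the tub's origin along y when the joint reads 0. (mm)
- shelf: fixed plywood riser shelf with low trays, over the bench's far edge. Origin: bench-top height, middle of its board's front (robot-side) edge. Board 80 deep (x 0 to +80), 1160 long (y), underside 180 above the bench; posts at y = -560 and +560. The bench edge lies at x = +50, so an upright tool does not reach it; one leaning back to the robot by 35 degrees does. (mm)
- square_tile: square slab of the same pale stone, 60 x 60 x 14, lying under the shelf beside the tub's plain strap; origin: centre of its underside. To be left alone. (mm)
- nippers: tile nippers with two black handles, about 165 long and 55 wide, 18 high, lying flat; origin: underside, near the middle. To be left alone. (mm)
- chip_tray: clear plastic tray of dark mosaic chips, 150 x 110 x 60 high; origin: centre of its underside. To be left alone. (mm)
- jar: white jar, 76 diameter, 95 high; origin: centre of its underside. To be left alone. (mm)
There are look-alikes about, which are no part of the job. What is shaped like the offcut but turquoise is not meant.

How it is judged:
By the outcome, as a careful person would: the job done as asked, in the order asked, and still so for the second after the job is handed in, with the robot touching nothing.
It also fails if it takes over 72 s, if anything falls off the work surface, if the arm or the gripper's body presses on something with over 40 N, if the wrist force passes 120 N, or if a joint passes its speed limit or range.

ROBOT

A 7-joint arm with a two-finger parallel gripper is mounted at the origin on the work surface. World frame = base frame: x ahead of the robot, y to its left, z up, the work surface at z = 0. Lengths are in m, angles in rad, forces in N, time in s.
With the tool pointing down it reaches from about 0.4 to 0.85 m from the base axis. Payload 6.9 kg.
Tool frame: the origin (TCP) lies at the very end of the fingers, on their centre line; the grasp point (between the pads) lies 19 mm behind it; y points along the fingers, z is the direction in which the jaws open and shut, and the axes are right-handed (so a half turn about y gives the same grasp; the last joint's range is limited). The gripper opens to 85 mm and grips with 20 to 120 N. Pads are 22 mm wide; open, the fingers measure 114 mm over their backs; the gripper's body (76 mm by 85 mm) begins 54 mm behind the grasp point. The pads swing forward as they close: fully open they stand 13 mm farther back than shut.
Start: joints at [1.371, 0.507, -0.238, 1.5, 0.126, 1.149, -0.155], TCP at [0.188, -0.596, 0.231] pointing down, gripper open.
Joint ranges: [-3.08, 3.08], [-0.24, 2.05], [-1.43, 1.35], [0, 2.5], [-1.52, 4.66], [0.17, 1.96], [-2.89, 2.89]. Speed limits (rad/s): [2.39, 2.39, 3.14, 3.14, 3.14, 3.14, 3.14].

INTERFACE

Orientations are given as a unit quaternion [w, x, y, z].
In Python, from plant import state, snapshot, sign_off gives the robot as it stands. The module is installed in compiled form; this text tells all that it offers.
- The arm moves only by the tool drive_tool, never from a script. Its argument "moves" is a list of rows, each a list of 3 entries, a list of its own where there are three numbers: the shift along the tool's x, y, z in cm, then the turn, a rotation vector about the tool's x, y, z in rad, then the closure, from -1 (fully open) to 1 (shut). In form: [[[tx, ty, tz], [wx, wy, wz], claw], ...]. A call has 1 to 20 rows; each row shifts and turns the commanded pose from where the row before left it, along the tool's axes as they then stand; what a row does not reach is not made up. A row lasts 1/8 s, in which the tool goes at most 62.5 mm and 10.7 degrees, less where a joint would pass 70% of its speed; a pose out of reach is approached as far as the arm can. A call with a gripper value outside its range is refused whole. The fingers move at their own pace and stop on an object; "grip_force" is the grip in N (left out, the last holds). Time passes only in rows, so rows that do not move let the fingers close. It gives the time, the measured TCP pose, the force and the opening at its end, in the units of the state.
- state(): the state, without advancing time (a new reading comes with each control period).
- snapshot(name): name is "side" or "top"; returns a dict with "img" (400x640x3 uint8, blue, green, red), "depth" (400x640 float32, m along the optical axis (not along the pixel's ray), 0 where there is no reading), "vfov" (degrees; the focal length in pixels is half the picture's height over the tangent of half this angle, whatever the lens; pixels are square), "cx", "cy" (the principal point, pixels), "k1" (the pictures are not rectified: a ray, as slopes to the right and down, at radius r is drawn at 1 + k1 r^2 times it, then the intrinsics apply), "xyz" and "orientation" of the camera in the world. Camera axes: x right, y down, z forward; pixel columns grow to the right and rows downward; lengths in m; the calibration is good to about 2 mm. A picture is of the moment at which its call begins.
- sign_off(): hands the job in, once; it reports no verdict.
The state is a dict: "clock": time; "qpos": joint angles; "dq": joint speeds; "effort": joint torques, N m; "tcp_pos": TCP position; "orientation": TCP orientation; "force": force on the tool from outside, world axes, zero at the start; "moment": the same for the moment, N m; "width": finger opening in m.
Only numpy, scipy, OpenCV 4.12 (cv2) and the standard library are available. Lean on these libraries where they do the work, as an engineer would, in place of code of your own. Each camera call takes 0.05 s, during which the arm holds its last target.

## Working session

There is one attempt and no reset: what is moved stays moved. The work goes in short steps, Python scripts to look and compute and a tool call to move; the robot and the scene stay as the last step left them, time stands still between calls to the robot, and variables do not carry over. Pictures are saved under pics/ and viewed, and the job is handed in when it is done.

Besides the shell and the picture viewer there is one more tool, called as name(argument=value, ...) on one line, values as JSON. drive_tool: Moves the arm, as the interface text tells. Its arguments: {"type":"object","properties":{"moves":{"type":"array","items":{"type":"array"}},"grip_force":{"type":"number"}},"required":["moves"]}

```bash
mkdir -p pics; cat > h.py <<'E'
import numpy as np, cv2
from scipy.spatial.transform import Rotation as R
from plant import state, snapshot, sign_off
def f_of(s): return s["img"].shape[0]/2/np.tan(np.radians(s["vfov"])/2)
def rot(q): return R.from_quat([q[1],q[2],q[3],q[0]])
def rays(s,uv):
    f=f_of(s); K=np.array([[f,0,s["cx"]],[0,f,s["cy"]],[0,0,1.]])
    p=cv2.undistortPoints(np.array(uv,float).reshape(-1,1,2),K,np.array([s["k1"],0,0,0.])).reshape(-1,2)
    return np.c_[p,np.ones(len(p))]
def onplane(s,uv,z):
    d=rot(s["orientation"]).apply(rays(s,uv)); o=np.array(s["xyz"])
    return o+d*((z-o[2])/d[:,2])[:,None]
def bydepth(s,uv):
    r=rays(s,uv); D=np.array([s["depth"][int(v),int(u)] for u,v in uv])
    return np.array(s["xyz"])+rot(s["orientation"]).apply(r*D[:,None])
def proj(s,P):
    c=rot(s["orientation"]).inv().apply(np.atleast_2d(P)-np.array(s["xyz"]))
    a=c[:,:2]/c[:,2:]; a=a*(1+s["k1"]*(a**2).sum(1))[:,None]
    return a*f_of(s)+[s["cx"],s["cy"]]
E
python3 - <<'E'
from h import *
print(state())
for n in("side","top"):
    s=snapshot(n); cv2.imwrite(f"pics/{n}1.png",s["img"]); print(n,{k:v for k,v in s.items() if k not in("img","depth")})
E
```

```text
{'clock': 0.0, 'qpos': array([ 1.37149538,  0.50833301, -0.23754479,  1.50114951,  0.12570263,
        1.14889499, -0.15480219]), 'dq': array([ 7.90600215e-04, -2.44923679e-03,  2.10145687e-03, -1.70006846e-03,
       -7.00452163e-05,  1.04449312e-03,  2.93161029e-04]), 'effort': array([ 3.77006927e-04, -6.20600367e+01, -2.18664318e+00, -2.49655634e+01,
        1.26991674e-02,  1.21423785e-02, -5.55971525e-06]), 'tcp_pos': array([ 0.18734673, -0.59572559,  0.23042761]), 'orientation': array([ 0.10725313, -0.10746515,  0.69953414, -0.6982836 ]), 'force': array([0.21355013, 0.25764899, 0.27374787]), 'moment': array([-0.00080497, -0.06815459, -0.045434  ]), 'width': 0.08579573214735847}
side {'vfov': 44.68468667393733, 'cx': 323.0901451028611, 'cy': 203.2210906022593, 'k1': -0.03743582791915623, 'xyz': array([-0.045442  ,  1.06640429,  1.04066347]), 'orientation': array([ 0.10886924, -0.23240844,  0.87918362, -0.40145979])}
top {'vfov': 46.81733193306817, 'cx': 313.7387297666128, 'cy': 209.02742233143644, 'k1': -0.037825009333377256, 'xyz': array([ 0.44523335, -0.03364477,  1.42319301]), 'orientation': array([ 0.0434373 , -0.69915561,  0.71311806, -0.02751835])}
```

View pics/side1.png

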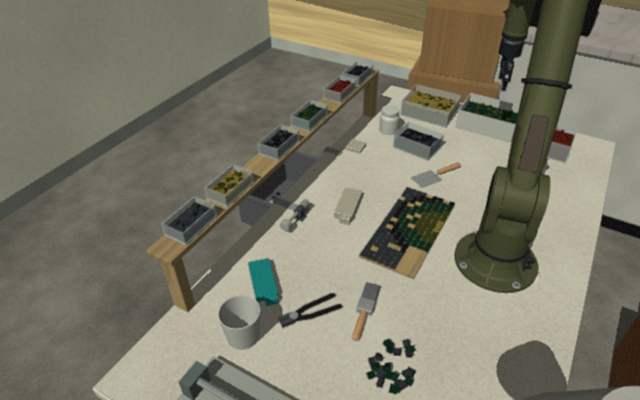

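View pics/top1.png

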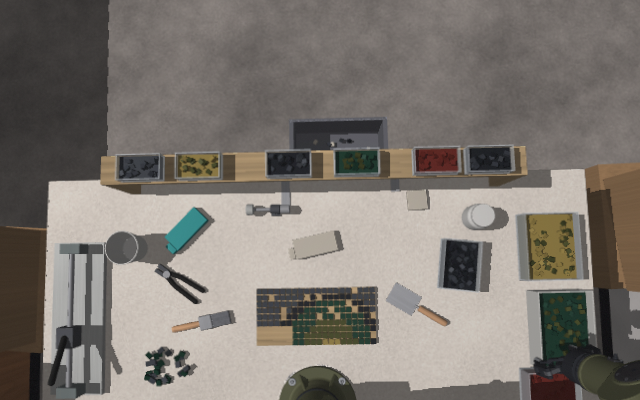

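The side view shows the hinge at about (295,213) and the pale bar at (348,205). In the top view the pin head is near (250,210), the bar at (316,244), the tub at (338,133) and the tile at (417,200).

```bash
python3 - <<'E'
from h import *
t=snapshot("top"); s=snapshot("side")
a=cv2.resize(t["img"][110:280,225:445],None,fx=3.5,fy=3.5,interpolation=cv2.INTER_CUBIC); cv2.imwrite("pics/topc.png",a)
b=cv2.resize(s["img"][130:250,230:390],None,fx=4.8,fy=4.8,interpolation=cv2.INTER_CUBIC); cv2.imwrite("pics/sidec.png",b)
for n,c,lo,hi,roi in(("off",t,0,0,(225,265,280,350)),):
    y0,y1,x0,x1=roi
    g=c["img"][y0:y1,x0:x1]
    print(g[19,36],g[3,3],g[35,60])
    print(cv2.cvtColor(g,cv2.COLOR_BGR2HSV)[19,36],cv2.cvtColor(g,cv2.COLOR_BGR2HSV)[3,3])
    P=np.array([[bydepth(c,[(u,v)])[0,2] for u in range(x0,x1,2)] for v in range(y0,y1,2)])
    np.set_printoptions(linewidth=250,precision=3); print((P*1000).astype(int))
E
```

```text
[155 167 175] [191 199 207] [179 188 197]
[ 18  29 175] [ 15  20 207]
[[   1   -4    1    0   -2    0   -6   -1   -1   -9    0    3    0   -4    2    4    1    0    1    1   -1   -1    0    2    0   -1    0    0    8   -1    0   -2   -5   -3   -6]
 [  -3    0   -3   -2   -5   -3   -1   -3    1    0    0    0    0   -6    1   -4    1   -4    0   -1    0   -2   -3   -7   -1    2    0    0    0   -1   -5   -1   -1    2   -1]
 [  -6   -2    0   -1   -3   -2   -3   -6   -5    1    0   -7   -1   -4    2   -4   -3    1   -1   -2   -2   -5    3    2   -1    1   -5   -4   -5   -2   -3    0   -1   -2   -5]
 [   0   -3   -1    0    0   -1   -2    0    0    1   -5   -3    1    1   -4    0    0   -7   -2    0   -1   -5   -5   -2    4   -3   22    0    0    1   -3    0    0    0    0]
 [   1    0   -4    0   -6   -2    0    1    0   -4    1    0   -2    0    0    2    0    0   -3   -2    0    0   23   20   21   24   21    0    0   -3    1   -3   -4    0   -2]
 [  -2   -6    1    0   -8    0   -3   -2   -3   -7   -3   -2   -4   -2    0   -3    0   20   25   17   26   27   24   27 1423   27   21   2
[... 1830 characters left out ...]
  -5   -1    0   25   22   21   22   19   25   16   20   23   -3    0   -2   -4    0   -2   -2    2    0    0   -1   -5    0   -1   -2    1    5   -2   -4    1    2]
 [   1    0   -7    0   -3   18   20   22   24   25    2   -1   -4   -4    0   -1   -3   -9    0    2    0   -9    0    1    1   -3    0   -5    0    0   -2   -2    2    0   -4]
 [  -6    1    2   -2    0   -2   -3  -10    0   -2   -4   -4    3    0    1   -2   -2   -2   -3   -1   -1    0   -4    0    0   -2    0    2   -5    0    2   -4   -3   -2    0]
 [   0    0   -2    3   -7   -2   -1   -2    2    1   -2   -7    1   -2   -4   -7   -1 1423   -1    0  -10   -1   -7   -5   -1    1    5    2   -2    0    2   -3    0   -4   -1]]
```

View pics/topc.png

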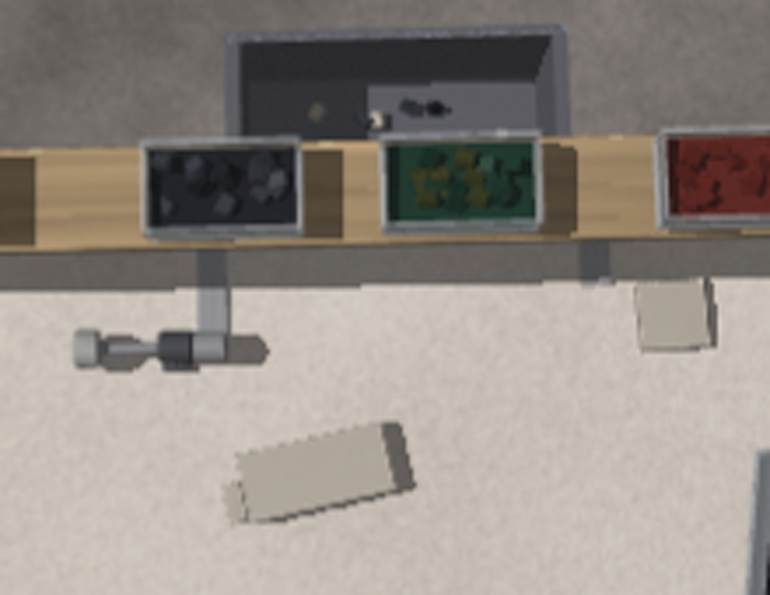

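View pics/sidec.png

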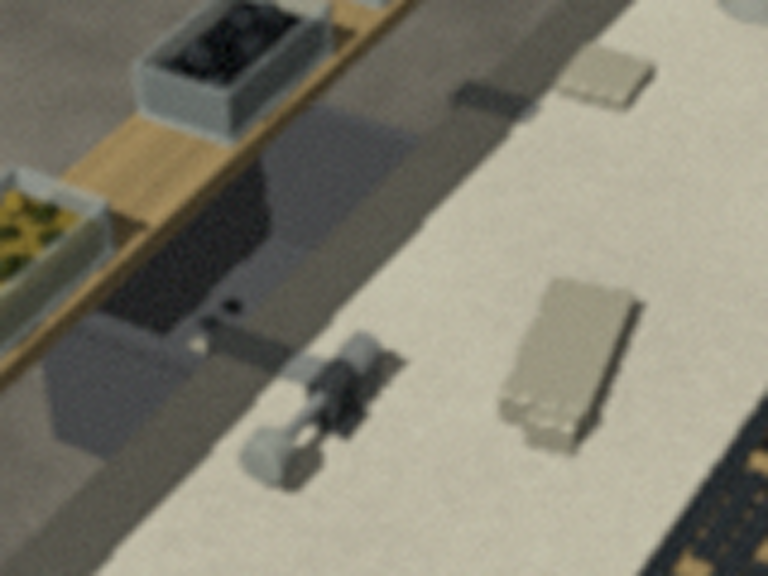

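```bash
cat > meas.py <<'E'
from h import *
np.set_printoptions(precision=4,suppress=True)
def cloud(c):
    h,w=c["depth"].shape
    uv=np.stack(np.meshgrid(np.arange(w),np.arange(h)),-1).reshape(-1,2)
    P=np.array(c["xyz"])+rot(c["orientation"]).apply(rays(c,uv)*c["depth"].reshape(-1)[:,None])
    P[c["depth"].reshape(-1)<=0]=np.nan
    return P.reshape(h,w,3)
def offc(c,P,roi,z=0.025):
    y0,y1,x0,x1=roi
    m=np.zeros(P.shape[:2],np.uint8); q=P[y0:y1,x0:x1,2]; m[y0:y1,x0:x1]=((q>.012)&(q<.045))
    m=cv2.morphologyEx(m,cv2.MORPH_CLOSE,np.ones((3,3)))
    n,l,st,_=cv2.connectedComponentsWithStats(m); k=1+np.argmax(st[1:,4])
    v,u=np.nonzero(l==k); W=onplane(c,np.c_[u,v],z)[:,:2]
    r=cv2.minAreaRect((W*1000).astype(np.float32)); return W,r,len(u)
E
python3 - <<'E'
from meas import *
t=snapshot("top"); s=snapshot("side")
T=cloud(t);S=cloud(s)
for n,c,P,roi in(("top",t,T,(222,268,280,350)),("side",s,S,(180,230,325,372))):
    W,r,k=offc(c,P,roi); print(n,W.mean(0),r,k,cv2.boxPoints(r).tolist())
f=lambda x,y:(225+x/3.5,110+y/3.5)
print("pin head face", onplane(t,[f(73,330),f(73,348),f(73,366),f(100,348)],.03))
print("knuckle", onplane(t,[f(158,347),f(191,347),f(227,347)],.03))
print("head z", np.nanmax(T[204:216,243:256,2]))
print("strap+ ",onplane(t,[f(197,290),f(229,290)],.005),"strap- ",onplane(t,[f(582,283),f(609,283)],.005))
print("rim y", onplane(t,[f(226,90),f(568,90),f(240,38),f(555,30)],-.045))
print("shelf front", onplane(t,[f(20,250),f(350,244),f(750,236)],.18), bydepth(t,[(230,180),(340,178),(400,160)]))
print("tile",onplane(t,[f(637,282),f(712,280),f(640,350),f(712,346)],.014))
g=lambda x,y:(230+x/4.8,130+y/4.8)
print("side: head centre face",onplane(s,[g(265,462)],.03), "strap- edge end", onplane(s,[g(535,115),g(515,120)],.005))
# pin head points by depth from both
for n,P,roi in(("top",T,(200,220,240,300)),("side",S,(195,235,275,315))):
    q=P[roi[0]:roi[1],roi[2]:roi[3]].reshape(-1,3); q=q[(q[:,2]>.02)&(q[:,2]<.06)]
    print(n,np.percentile(q,[1,5,50,95,99],axis=0))
    # head: z>44
    k=q[q[:,1]>np.percentile(q[:,1],99)-.025]; print(k.mean(0),k.min(0),k.max(0))
# edge: far lowest x of bench
for y in range(170,200,2):
    print(y,T[y,[200,250,300,360,440],2].round(3),T[y,[200,250,300,360,440],0].round(3))
for p in((.5,.2),(.6,.1),(.6,-.1)): pass
E
```

```text
top [0.4751 0.0013] ((475.17169189453125, 4.80438232421875), (59.87660598754883, 147.4561309814453), 12.111373901367188) 926 [[430.4306945800781, 70.60994720458984], [461.3688659667969, -73.56404876708984], [519.9127197265625, -61.001182556152344], [488.9745178222656, 83.17281341552734]]
side [0.4705 0.0141] ((470.6575012207031, 15.607856750488281), (63.065921783447266, 162.6346435546875), 11.96097469329834) 618 [[422.9565124511719, 88.6246337890625], [456.6617736816406, -70.47904968261719], [518.3585205078125, -57.40892028808594], [484.6532287597656, 101.69476318359375]]
pin head face [[0.6048 0.2031 0.03  ]
 [0.589  0.2032 0.03  ]
 [0.5733 0.2032 0.03  ]
 [0.5885 0.1796 0.03  ]]
knuckle [[0.5883 0.129  0.03  ]
 [0.5877 0.1003 0.03  ]
 [0.5871 0.069  0.03  ]]
head z 0.05081315916371709
strap+  [[0.641  0.0968 0.005 ]
 [0.6403 0.0684 0.005 ]] strap-  [[ 0.6398 -0.2437  0.005 ]
 [ 0.6393 -0.2674  0.005 ]]
rim y [[ 0.8349  0.0723 -0.045 ]
 [ 0.8272 -0.2447 -0.045 ]
 [ 0.8842  0.0586 -0.045 ]
 [ 0.8846 -0.2347 -0.045 ]]
shelf front [[ 0.6514  0.2191  0.18  ]
 [ 0.6503 -0.0389  0.18  ]
 
[... 1100 characters left out ...]
001 -0.001] [0.654 0.652 0.648 0.677 0.671]
182 [ 0.199  0.187 -0.003  0.001 -0.001] [0.649 0.647 0.675 0.67  0.665]
184 [ 0.003 -0.004 -0.001 -0.003 -0.001] [0.675 0.672 0.668 0.665 0.659]
186 [-0.005 -0.003  0.003 -0.002 -0.002] [0.67  0.666 0.661 0.658 0.653]
188 [-0.002  0.    -0.004 -0.004 -0.002] [0.663 0.659 0.656 0.652 0.647]
190 [ 0.002  0.001 -0.003  0.    -0.002] [0.656 0.653 0.65  0.645 0.64 ]
192 [ 0.003    nan -0.002 -0.004 -0.001] [0.65    nan 0.643 0.64  0.634]
194 [ 0.003 -0.002  0.001 -0.002  0.001] [0.643 0.64  0.637 0.633 0.627]
196 [-0.002 -0.006 -0.002 -0.002 -0.   ] [0.638 0.635 0.631 0.627 0.621]
198 [-0.005 -0.004 -0.002  0.    -0.   ] [0.632 0.628 0.625 0.62  0.615]
```

```bash
cat > nav.py <<'E'
from meas import *
def target(lean,sgn,yaw=0):
    a=np.radians(lean); y=np.array([np.sin(a),0,-np.cos(a)]); z=np.array([0,sgn*1.,0]); x=np.cross(y,z)
    return R.from_euler('z',yaw,degrees=True)*R.from_matrix(np.c_[x,y,z])
def go(p,lean,sgn,yaw=0):
    st=state(); C=rot(st["orientation"]); T=target(lean,sgn,yaw)
    d=C.inv().apply(np.array(p)-st["tcp_pos"])*100; w=(C.inv()*T).as_rotvec()
    print("t",st["clock"],"tcp",st["tcp_pos"],"q",st["qpos"].round(2),"F",st["force"].round(1),"w",st["width"])
    print(C.as_matrix().round(3).tolist()); print("shift cm (current axes)",d.round(2),"rotvec",w.round(3), "deg",np.degrees(np.linalg.norm(w)))
E
python3 - <<'E'
from nav import *
go((.5,-.3,.25),25,1); go((.5,-.3,.25),25,-1)
E
```

```text
t 0.3 tcp [ 0.1875 -0.5961  0.231 ] q [ 1.37  0.51 -0.24  1.5   0.13  1.15 -0.15] F [-0.5  0.6  0.3] w 0.08530488296770256
[[-0.954, -0.0, 0.3], [-0.3, 0.001, -0.954], [0.0, -1.0, -0.001]]
shift cm (current axes) [-38.7   -1.89 -18.87] rotvec [ 0.615 -2.775 -0.095] deg 162.96280832426766
t 0.3 tcp [ 0.1875 -0.5961  0.231 ] q [ 1.37  0.51 -0.24  1.5   0.13  1.15 -0.15] F [-0.5  0.6  0.3] w 0.08530488296770256
[[-0.954, -0.0, 0.3], [-0.3, 0.001, -0.954], [0.0, -1.0, -0.001]]
shift cm (current axes) [-38.7   -1.89 -18.87] rotvec [0.067 0.3   0.433] deg 30.419006693677517
```

drive_tool(moves=[[[0,-2,0],[0,0.15,0],-1],[[0,-2,0],[0,0.15,0],0],[[-3.9,-0.5,-3.7],[0,0,0],1],[[-3.9,-0.5,-3.7],[0,0,0],1],[[-3.9,-0.5,-3.7],[0,0,0],1],[[-3.9,-0.5,-3.7],[0,0,0],1],[[-3.9,-0.5,-3.7],[0,0,0],1],[[-3.9,0,-3.7],[0,0,0],1],[[-3.9,0,-3.7],[0,0,0],1],[[-3.9,0,-3.7],[0,0,0],1],[[0,0,-5.5],[0,0,0],1],[[0,0,-5.5],[0,0,0],1],[[0,0,-5.5],[0,0,0],1],[[0,0,-5.5],[0,0,0],1],[[0,0,-5.5],[0,0,0],1],[[0,0,-5.5],[0,0,0],1],[[0,0,-5.5],[0,0,0],1],[[0,0,-5.5],[0,0,0],1],[[0,0,-5.5],[0,0,0],1],[[0,0,0],[0,0,0],1]])

```text
clock: 2.8
tcp_pos: [0.4944, 0.2017, 0.2963]
orientation: [0.004, -0.005, 0.708, -0.706]
force: [-0.2, -1.6, 0.1]
width: 0.0001
```

```bash
python3 - <<'E'
from nav import *
go((.588,.240,.2),25,-1)
t=snapshot("top"); T=cloud(t)
q=T[200:260,160:215].reshape(-1,3); q=q[(q[:,2]>.012)&(q[:,2]<.05)]
print("turq",q.min(0),q.max(0),np.percentile(q,[1,99],axis=0))
c=q[q[:,1]<np.nanmin(q[:,1])+.02]; print(c.mean(0))
cv2.imwrite("pics/top2.png",t["img"])
E
```

```text
t 2.8 tcp [0.4944 0.2017 0.2963] q [-0.1   0.33 -0.47  1.63  0.16  1.22 -2.16] F [-0.2 -1.6  0.1] w 0.00011741360819633467
[[-1.0, -0.0, 0.013], [-0.013, 0.003, -1.0], [0.0, -1.0, -0.003]]
shift cm (current axes) [-9.41  9.64 -3.68] rotvec [0.006 0.012 0.437] deg 25.03715846364941Traceback (most recent call last):
  File "<stdin>", line 5, in <module>
    return umr_minimum(a, axis, None, out, keepdims, initial, where)
ValueError: zero-size array to reduction operation minimum which has no identity
```

```bash
python3 - <<'E'
from nav import *
s=snapshot("side"); S=cloud(s); cv2.imwrite("pics/side2.png",s["img"])
t=snapshot("top"); cv2.imwrite("pics/top2.png",t["img"])
h=cv2.cvtColor(s["img"],cv2.COLOR_BGR2HSV); m=((h[...,0]>75)&(h[...,0]<100)&(h[...,1]>120)).astype(np.uint8); m[:, :200]=0;m[:,320:]=0
v,u=np.nonzero(m); W=onplane(s,np.c_[u,v],.025); print(cv2.boxPoints(cv2.minAreaRect((W[:,:2]*1000).astype(np.float32))))
E
```

```text
[[ 447.9608  455.6131]
 [ 825.5703 -441.679 ]
 [ 921.2755 -401.4031]
 [ 543.6661  495.889 ]]
```

View pics/side2.png

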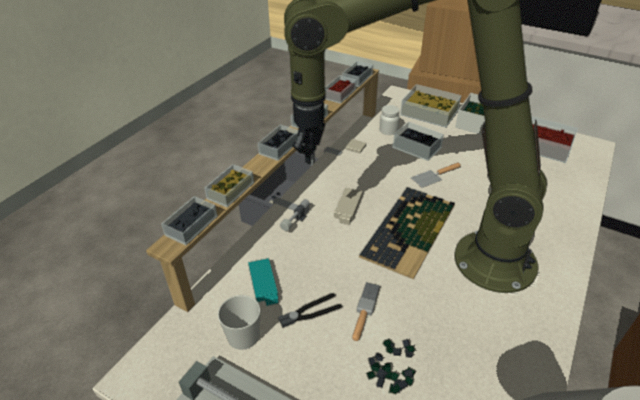

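View pics/top2.png

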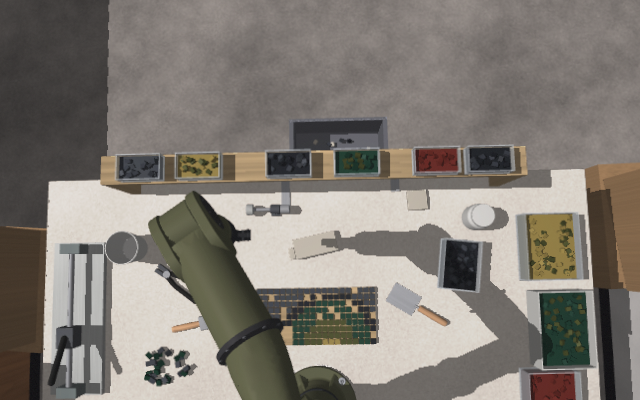

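```bash
python3 - <<'E'
from nav import *
t=snapshot("top"); s=snapshot("side")
print(onplane(t,[(208,212),(190,209),(184,252)],.025)[:,:2], onplane(s,[(270,260),(249,262),(278,298)],.025)[:,:2])
print(proj(s,state()["tcp_pos"]),proj(s,[.588,.24,.03]),proj(t,[.588,.24,.03]))
go((.56,.24,.2),25,-1)
E
```

```text
[[0.584  0.3207]
 [0.5944 0.3765]
 [0.4632 0.394 ]] [[0.5506 0.3344]
 [0.5977 0.3698]
 [0.4566 0.4349]]
[[309.9332 161.8463]] [[277.4974 233.6969]] [[233.8317 210.0073]]
t 3.05 tcp [0.4961 0.1946 0.2963] q [-0.09  0.33 -0.46  1.63  0.16  1.22 -2.16] F [-0.4 -0.8 -0.1] w 0.00015503089258029425
[[-1.0, 0.0, 0.002], [-0.002, -0.001, -1.0], [-0.0, -1.0, 0.001]]
shift cm (current axes) [-6.4   9.62 -4.53] rotvec [-0.     0.003  0.436] deg 24.995321819144763
```

drive_tool(moves=[[[0,0,0],[0,0,0.109],1],[[0,0,0],[0,0,0.109],1],[[0,0,0],[0,0,0.109],1],[[0,0,0],[0,0,0.109],1],[[-0.6,3.8,-1.5],[0,0,0],1],[[-0.6,3.8,-1.5],[0,0,0],1],[[-0.6,3.8,-1.5],[0,0,0],1],[[0,0,0],[0,0,0],1]])

```text
clock: 4.05
tcp_pos: [0.5602, 0.2403, 0.1979]
orientation: [-0.153, -0.15, -0.69, 0.691]
force: [-0.9, 0.2, -0.2]
width: 0.0003
```

```bash
python3 - <<'E'
from nav import *
go((.588,.240,.018),25,-1)
E
```

```text
t 4.05 tcp [0.5602 0.2403 0.1979] q [-0.33  0.36 -0.34  1.98  0.72  0.58 -2.76] F [-0.9  0.2 -0.2] w 0.0002969567179958556
[[-0.908, 0.419, 0.003], [-0.004, -0.001, -1.0], [-0.419, -0.908, 0.002]]
shift cm (current axes) [ 5.01 17.49  0.  ] rotvec [-0.001  0.004  0.004] deg 0.32346730628448384
```

drive_tool(moves=[[[0,0,0],[0,-0.18,0],1],[[0,0,0],[0,-0.18,0],1],[[0,0,0],[0,-0.18,0],1],[[0,0,0],[0,-0.18,0],1],[[0,0,0],[0,-0.18,0],1],[[0,0,0],[0,-0.18,0],1],[[0,0,0],[0,-0.18,0],1],[[0,0,0],[0,-0.18,0],1],[[0,0,0],[0,-0.18,0],1],[[0,0,0],[0,-0.18,0],1],[[0,0,0],[0,-0.18,0],1],[[0,0,0],[0,-0.18,0],1],[[0,0,0],[0,-0.18,0],1],[[0,0,0],[0,-0.18,0],1],[[0,0,0],[0,-0.18,0],1],[[0,0,0],[0,-0.18,0],1],[[0,0,0],[0,-0.18,0],1],[[0,0,0],[0,-0.08,0],1],[[0,0,0],[0,0,0],1]])

```text
clock: 6.42
tcp_pos: [0.5603, 0.2401, 0.2015]
orientation: [-0.69, 0.69, 0.154, 0.153]
force: [-0.4, -0.2, 0.3]
width: 0.0002
```

```bash
python3 - <<'E'
from nav import *
go((.588,.240,.018),25,1)
E
```

```text
t 6.425 tcp [0.5603 0.2401 0.2015] q [ 0.11  0.49 -1.02  1.97  1.06  0.86  0.07] F [-0.4 -0.2  0.3] w 0.00017790952296034738
[[0.906, 0.423, -0.001], [0.001, 0.0, 1.0], [0.423, -0.906, -0.0]]
shift cm (current axes) [-5.26 17.8  -0.  ] rotvec [-0.     0.001  0.001] deg 0.07022348870408651
```

drive_tool(moves=[[[-1.05,3.56,0],[0,0,0],1],[[-1.05,3.56,0],[0,0,0],1],[[-1.05,3.56,0],[0,0,0],1],[[-1.05,3.56,0],[0,0,0],1],[[-1.0,3.3,0],[0,0,0],1],[[0,0,0],[0,0,0],1]])

```text
clock: 7.18
tcp_pos: [0.5863, 0.2402, 0.0179]
orientation: [-0.69, 0.691, 0.152, 0.152]
force: [0.4, -1.5, 0.6]
width: 0.0
```

```bash
python3 - <<'E'
from nav import *
go((.588,.240,.018),25,1)
s=snapshot("side"); cv2.imwrite("pics/s3.png",cv2.resize(s["img"][130:270,210:390],None,fx=4.2,fy=4.2,interpolation=cv2.INTER_CUBIC))
E
```

```text
t 7.175 tcp [0.5863 0.2402 0.0179] q [-0.06  0.78 -0.78  2.09  1.6   0.74 -0.44] F [ 0.4 -1.5  0.6] w 1.2265675170360864e-05
[[0.908, 0.42, -0.001], [0.001, -0.001, 1.0], [0.42, -0.908, -0.001]]
shift cm (current axes) [ 0.15  0.06 -0.02] rotvec [ 0.001  0.001 -0.003] deg 0.20418942759825495
```

View pics/s3.png

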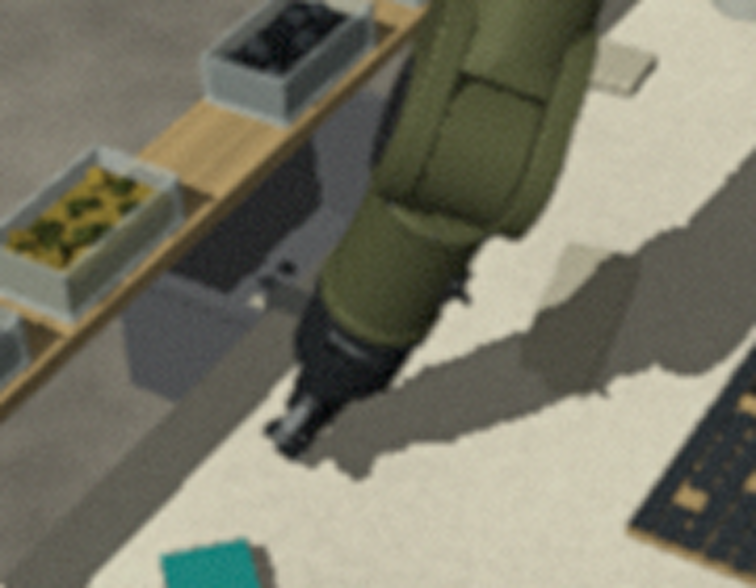

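The side view shows the closed fingers at crop (290,435), beyond the pin head; the arm hides the hinge. I'm starting the push.

drive_tool(moves=[[[0,0,-0.6],[0,0,0],1],[[0,0,-0.6],[0,0,0],1],[[0,0,-0.6],[0,0,0],1],[[0,0,-0.4],[0,0,0],1],[[0,0,-0.4],[0,0,0],1],[[0,0,-0.4],[0,0,0],1]])

```text
clock: 7.98
tcp_pos: [0.5872, 0.2132, 0.0201]
orientation: [0.692, -0.689, -0.155, -0.152]
force: [0.4, 4.7, 1.6]
width: 0.0
```

drive_tool(moves=[[[0,0,-0.5],[0,0,0],1],[[0,0,-0.5],[0,0,0],1],[[0,0,-0.5],[0,0,0],1],[[0,0,-0.5],[0,0,0],1]])

```text
clock: 8.48
tcp_pos: [0.5872, 0.1915, 0.0197]
orientation: [0.691, -0.69, -0.154, -0.152]
force: [-0.3, 4.5, 3.3]
width: -0.0003
```

drive_tool(moves=[[[0,0,-0.5],[0,0,0],1],[[0,0,-0.5],[0,0,0],1],[[0,0,-0.5],[0,0,0],1],[[0,0,-0.4],[0,0,0],1]])

```text
clock: 8.98
tcp_pos: [0.5871, 0.1724, 0.0195]
orientation: [0.691, -0.69, -0.154, -0.152]
force: [-0.2, 3.3, 3.7]
width: -0.0001
```

drive_tool(moves=[[[0,0,-0.2],[0,0,0],1],[[0,0,-0.2],[0,0,0],1]])

```text
clock: 9.22
tcp_pos: [0.5871, 0.1687, 0.0195]
orientation: [0.691, -0.69, -0.154, -0.152]
force: [-0.5, 4.5, 2.5]
width: -0.0001
```

drive_tool(moves=[[[0,0,-0.2],[0,0,0],1],[[0,0,-0.1],[0,0,0],1]])

```text
clock: 9.48
tcp_pos: [0.587, 0.1676, 0.0196]
orientation: [0.692, -0.689, -0.155, -0.151]
force: [1.8, 9.5, -0.7]
width: -0.0
```

drive_tool(moves=[[[0,0,-0.1],[0,0,0],1],[[0,0,-0.1],[0,0,0],1]])

```text
clock: 9.72
tcp_pos: [0.587, 0.1676, 0.0197]
orientation: [0.693, -0.688, -0.155, -0.15]
force: [2.2, 13.3, -1.3]
width: 0.0
```

drive_tool(moves=[[[0,0,-0.15],[0,0,0],1],[[0,0,-0.15],[0,0,0],1],[[0,0,0],[0,0,0],1]])

```text
clock: 10.1
tcp_pos: [0.5869, 0.1675, 0.0199]
orientation: [0.695, -0.686, -0.156, -0.149]
force: [4.1, 17.7, -5.2]
width: -0.0001
```

drive_tool(moves=[[[0,0,1.5],[0,0,0],1],[[0,0,2.5],[0,0,0],1],[[1.7,-3.6,0],[0,0,0],1],[[1.0,-5,0],[0,0,0],1],[[0,-6,0],[0,0,0],1],[[0,-6,0],[0,0,0],1],[[0,0,0],[0,0,0],1]])

```text
clock: 10.98
tcp_pos: [0.524, 0.2005, 0.2213]
orientation: [0.69, -0.69, -0.155, -0.154]
force: [1.3, -0.1, -0.2]
width: -0.0
```

```bash
python3 - <<'E'
from nav import *
go((.45,.24,.2),25,1)
s=snapshot("side"); cv2.imwrite("pics/s4.png",s["img"][:, :])
t=snapshot("top"); cv2.imwrite("pics/t4.png",t["img"])
cv2.imwrite("pics/s4c.png",cv2.resize(s["img"][130:250,230:390],None,fx=4.8,fy=4.8,interpolation=cv2.INTER_CUBIC))
E
```

```text
t 10.975 tcp [0.524  0.2005 0.2213] q [ 0.2   0.36 -1.01  2.06  0.95  0.76  0.17] F [ 1.3 -0.1 -0.2] w -2.256281628031399e-05
[[0.904, 0.426, -0.002], [0.002, 0.001, 1.0], [0.426, -0.904, 0.0]]
shift cm (current axes) [-7.59 -1.23  3.97] rotvec [-0.001  0.002  0.004] deg 0.2675030720213769
```

View pics/s4c.png

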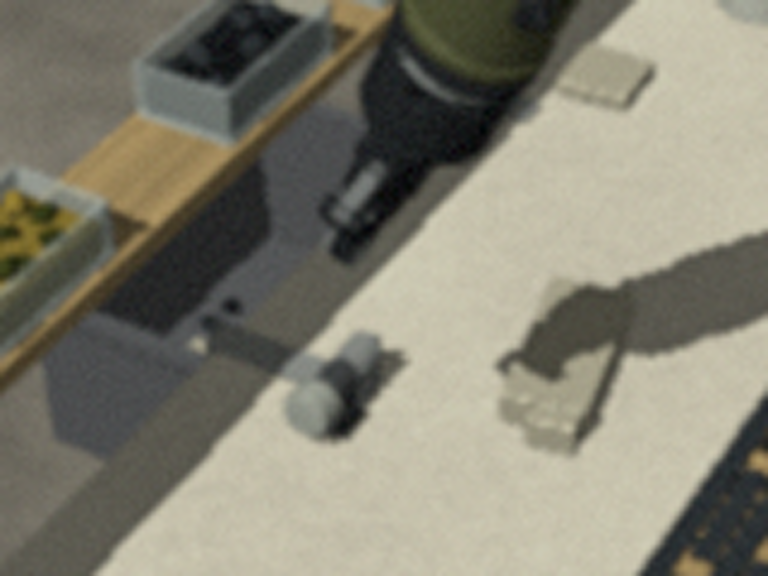

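View pics/t4.png

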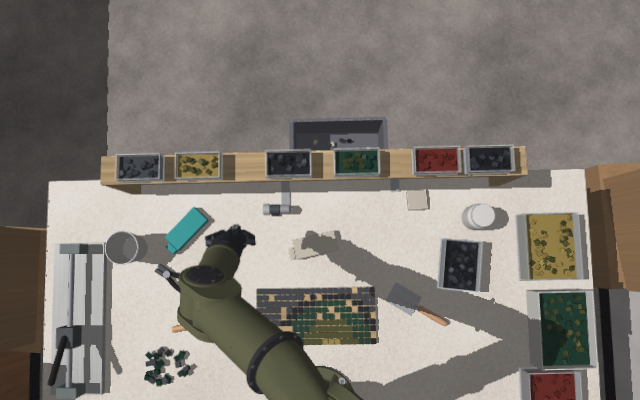

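```bash
python3 - <<'E'
from nav import *
t=snapshot("top");print("head face",onplane(t,[(262.5,209),(263.5,209)],.03))
go((.451,.118,.06),25,1,12)
T=target(25,1,12).inv(); st=state()
print("after turn:",T.apply(np.array((.451,.118,.06))-st["tcp_pos"])*100, "down 4.7cm:",T.apply([0,0,-4.7]))
E
```

```text
head face [[0.5892 0.1523 0.03  ]
 [0.5892 0.1492 0.03  ]]
t 11.125 tcp [0.5245 0.1984 0.2166] q [ 0.2   0.37 -1.    2.07  0.95  0.75  0.17] F [ 0.5 -0.4 -0.5] w -0.00020397898259218454
[[0.907, 0.421, -0.001], [0.001, -0.001, 1.0], [0.421, -0.907, -0.002]]
shift cm (current axes) [-13.27  11.13  -8.01] rotvec [ 0.09  -0.189 -0.002] deg 11.970041402773935
after turn: [-14.6487  10.453   -6.3411] down 4.7cm: [-1.9863  4.2596 -0.    ]
```

drive_tool(moves=[[[0,0,0],[0.045,-0.094,0],1],[[0,0,0],[0.045,-0.094,0],1],[[-4.9,3.5,-2.1],[0,0,0],1],[[-4.9,3.5,-2.1],[0,0,0],1],[[-4.9,3.5,-2.1],[0,0,0],1],[[0,0,0],[0,0,0],1]])

```text
clock: 11.88
tcp_pos: [0.4739, 0.133, 0.0959]
orientation: [0.697, -0.677, -0.224, -0.082]
force: [0.4, 0.5, 0.7]
width: -0.0001
```

```bash
python3 - <<'E'
from nav import *
go((.451,.118,.012),25,1,12)
s=snapshot("side"); cv2.imwrite("pics/s5c.png",cv2.resize(s["img"][130:270,250:410],None,fx=4.2,fy=4.2,interpolation=cv2.INTER_CUBIC))
E
```

```text
t 11.875 tcp [0.4739 0.133  0.0959] q [ 0.19  0.46 -0.81  2.42  1.69  0.47 -0.32] F [0.4 0.5 0.7] w -0.00011179381299212939
[[0.886, 0.418, -0.201], [0.188, 0.071, 0.98], [0.423, -0.906, -0.016]]
shift cm (current axes) [-5.86  6.53 -0.87] rotvec [ 0.017 -0.     0.001] deg 0.9999617129939654
```

View pics/s5c.png

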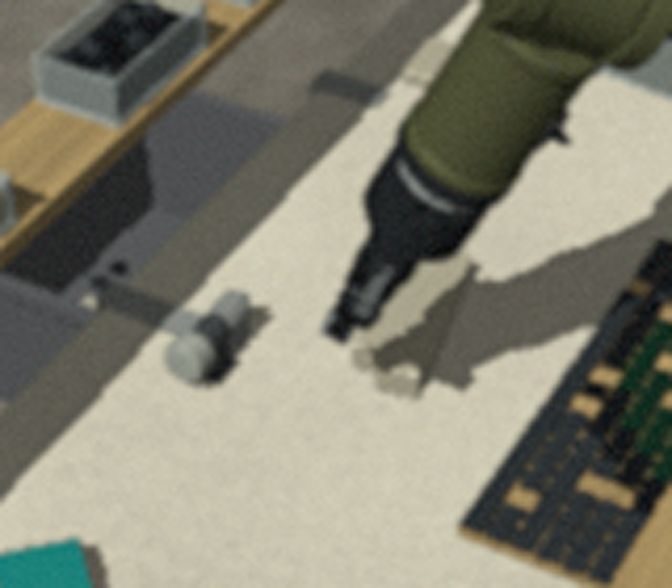

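```bash
python3 - <<'E'
from nav import *
go((.451,.122,.06),0,1,12)
T=target(0,1,12).inv(); st=state()
print("after turn:",T.apply(np.array((.451,.122,.06))-st["tcp_pos"])*100)
E
```

```text
t 11.925 tcp [0.4753 0.1344 0.0975] q [ 0.19  0.46 -0.82  2.41  1.68  0.47 -0.31] F [-0.2  0.5  0.6] w 0.00014292395779181633
[[0.885, 0.42, -0.201], [0.188, 0.072, 0.98], [0.426, -0.905, -0.015]]
shift cm (current axes) [-3.98  2.28 -0.67] rotvec [ 0.016 -0.004  0.44 ] deg 25.21512912656473
after turn: [-2.6345  3.7518 -0.7096]
```

drive_tool(moves=[[[0,0,0],[0.004,0,0.11],1],[[0,0,0],[0.004,0,0.11],1],[[0,0,0],[0.004,0,0.11],1],[[0,0,0],[0.004,0,0.11],1],[[-2.6,3.7,-0.7],[0,0,0],1],[[0,0,0],[0,0,0],1]])

```text
clock: 12.68
tcp_pos: [0.4548, 0.1149, 0.0572]
orientation: [-0.698, 0.708, 0.1, -0.04]
force: [-0.2, -0.7, -0.3]
width: -0.0003
```

```bash
python3 - <<'E'
from nav import *
go((.451,.118,.010),0,1,12)
E
```

```text
t 12.675 tcp [0.4548 0.1149 0.0572] q [ 0.23  0.59 -0.82  2.19  0.86  0.63  0.55] F [-0.2 -0.7 -0.3] w -0.000318885018865442
[[0.977, 0.087, -0.196], [0.197, -0.006, 0.98], [0.084, -0.996, -0.022]]
shift cm (current axes) [-0.71  4.67  0.48] rotvec [ 0.023 -0.011  0.084] deg 5.014876909228565
```

drive_tool(moves=[[[-0.5,1.5,0.4],[0.02,-0.01,0.07],1],[[0,1.5,0],[0,0,0],1],[[0,1.5,0],[0,0,0],1],[[0,0,0],[0,0,0],1]])

```text
clock: 13.18
tcp_pos: [0.4535, 0.1191, 0.0134]
orientation: [-0.703, 0.704, 0.08, -0.067]
force: [0.1, -0.1, -0.3]
width: 0.0003
```

```bash
python3 - <<'E'
from nav import *
go((.451,.118,.010),0,1,12)
go((.470,.030,.010),0,1,12)
t=snapshot("top"); cv2.imwrite("pics/t5c.png",cv2.resize(t["img"][150:290,200:400],None,fx=4,fy=4,interpolation=cv2.INTER_CUBIC))
E
```

```text
t 13.175 tcp [0.4535 0.1191 0.0134] q [ 0.2   0.69 -0.78  2.17  0.89  0.62  0.54] F [ 0.1 -0.1 -0.3] w 0.0002708750224762771
[[0.978, 0.019, -0.207], [0.207, 0.001, 0.978], [0.019, -1.0, -0.003]]
shift cm (current axes) [-0.28  0.33 -0.06] rotvec [ 0.003 -0.001  0.019] deg 1.0899050264825325
t 13.175 tcp [0.4535 0.1191 0.0134] q [ 0.2   0.69 -0.78  2.17  0.89  0.62  0.54] F [ 0.1 -0.1 -0.3] w 0.0002708750224762771
[[0.978, 0.019, -0.207], [0.207, 0.001, 0.978], [0.019, -1.0, -0.003]]
shift cm (current axes) [-0.24  0.36 -9.06] rotvec [ 0.003 -0.001  0.019] deg 1.0899050264825325
```

View pics/t5c.png

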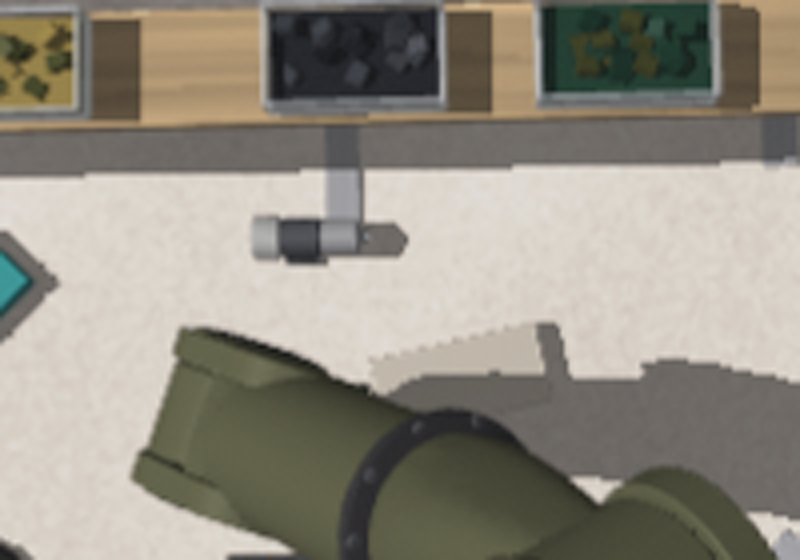

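drive_tool(moves=[[[-0.4,0.3,-1.0],[0,0,0],1],[[0,0,-0.7],[0,0,0],1],[[0,0,-0.7],[0,0,0],1],[[0,0,-0.7],[0,0,0],1],[[0,0,-0.7],[0,0,0],1],[[0,0,-0.7],[0,0,0],1],[[0,0,-0.7],[0,0,0],1]])

```text
clock: 14.1
tcp_pos: [0.46, 0.0664, 0.0101]
orientation: [-0.703, 0.704, 0.081, -0.067]
force: [-1.5, 4.1, 2.0]
width: -0.0
```

```bash
python3 - <<'E'
from nav import *
go((.470,.030,.010),0,1,12)
s=snapshot("side"); cv2.imwrite("pics/s6c.png",cv2.resize(s["img"][130:270,250:410],None,fx=4.2,fy=4.2,interpolation=cv2.INTER_CUBIC))
E
```

```text
t 14.1 tcp [0.46   0.0664 0.0101] q [ 0.31  0.69 -0.78  2.18  0.91  0.61  0.64] F [-1.5  4.1  2. ] w -7.006377024101074e-07
[[0.978, 0.02, -0.207], [0.207, 0.0, 0.978], [0.019, -1.0, -0.004]]
shift cm (current axes) [ 0.22  0.03 -3.77] rotvec [ 0.004 -0.001  0.019] deg 1.139943109787222
```

View pics/s6c.png

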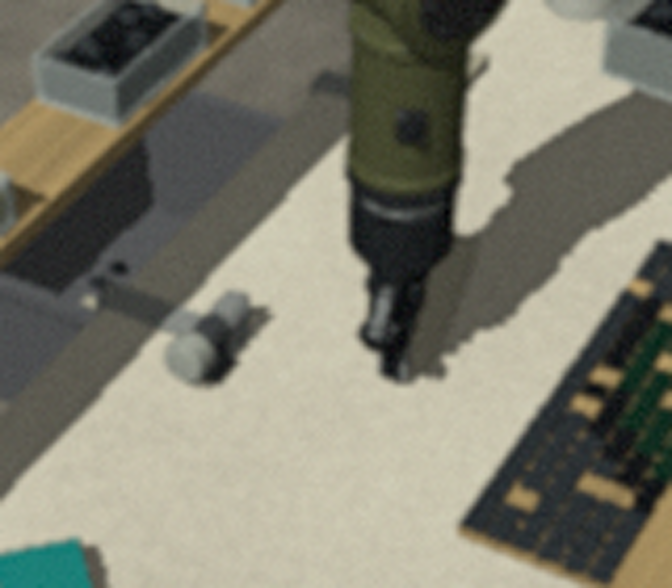

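drive_tool(moves=[[[0,0,-0.7],[0,0,0],1],[[0,0,-0.7],[0,0,0],1],[[0,0,-0.7],[0,0,0],1],[[0,0,-0.7],[0,0,0],1],[[0,0,-0.7],[0,0,0],1]])

```text
clock: 14.78
tcp_pos: [0.467, 0.0314, 0.01]
orientation: [-0.702, 0.704, 0.08, -0.067]
force: [-0.3, 2.9, -0.5]
width: 0.0
```

```bash
python3 - <<'E'
from nav import *
go((.480,-.010,.010),0,1,12)
t=snapshot("top"); cv2.imwrite("pics/t7c.png",cv2.resize(t["img"][150:290,240:440],None,fx=4,fy=4,interpolation=cv2.INTER_CUBIC))
E
```

```text
t 14.775 tcp [0.467  0.0314 0.01  ] q [ 0.39  0.7  -0.78  2.17  0.91  0.62  0.71] F [-0.3  2.9 -0.5] w 3.3998054997969167e-05
[[0.978, 0.019, -0.206], [0.206, -0.001, 0.978], [0.019, -1.0, -0.005]]
shift cm (current axes) [ 0.41  0.03 -4.31] rotvec [ 0.005 -0.002  0.019] deg 1.1080395334677955
```

View pics/t7c.png

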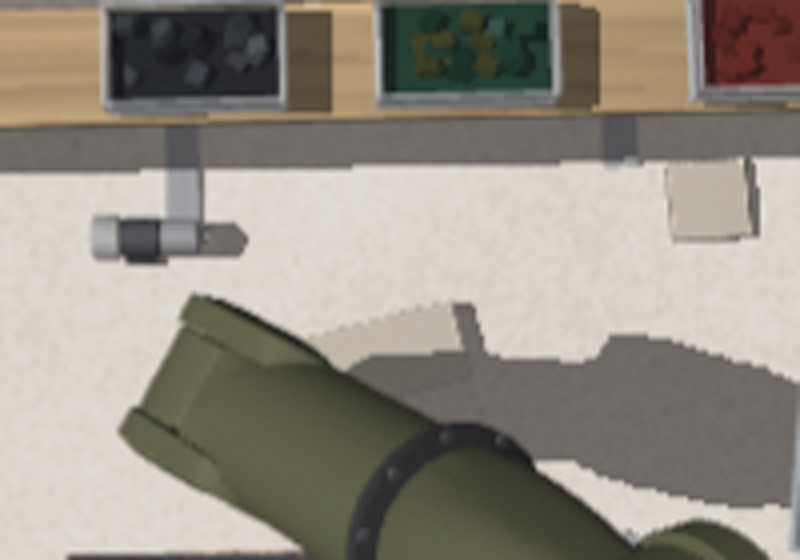

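drive_tool(moves=[[[0,0,-0.7],[0,0,0],1],[[0,0,-0.7],[0,0,0],1],[[0,0,-0.7],[0,0,0],1],[[0,0,-0.3],[0,0,0],1],[[0,0,2],[0,0,0],1],[[0,-4,2],[0,0,0],1],[[0,-6,1],[0,0,0],0],[[0,-4,0],[0,0,0],0],[[0,0,6],[0,0,0],0],[[0,0,6],[0,0,0],0],[[0,0,0],[0,0,0],0]])

```text
clock: 16.2
tcp_pos: [0.4332, 0.1797, 0.1505]
orientation: [-0.703, 0.703, 0.084, -0.069]
force: [0.3, -1.1, 0.4]
width: 0.0428
```

```bash
python3 - <<'E'
from nav import *
t=snapshot("top"); s=snapshot("side"); cv2.imwrite("pics/t8.png",t["img"]);cv2.imwrite("pics/s8.png",s["img"])
T=cloud(t)
W,r,k=offc(t,T,(215,270,290,390)); print(W.mean(0),r,k,cv2.boxPoints(r))
go((.40,-.09,.15),20,1,6)
E
```

```text
[ 0.4945 -0.0814] ((494.4768371582031, -78.00454711914062), (59.9056282043457, 147.15744018554688), 13.667289733886719) 922 [[ 447.9867  -13.5866]
 [ 482.7576 -156.5772]
 [ 540.9669 -142.4225]
 [ 506.1961    0.5681]]
t 16.3 tcp [0.4341 0.1746 0.1494] q [ 0.25  0.5  -1.01  2.03  0.56  0.9   0.71] F [ 0.2 -1.4  0.1] w 0.042997824687520406
[[0.978, 0.02, -0.208], [0.208, -0.002, 0.978], [0.019, -1.0, -0.006]]
shift cm (current axes) [ -8.84  -0.07 -25.17] rotvec [-0.013  0.105 -0.33 ] deg 19.83478735360744
```

View pics/t8.png

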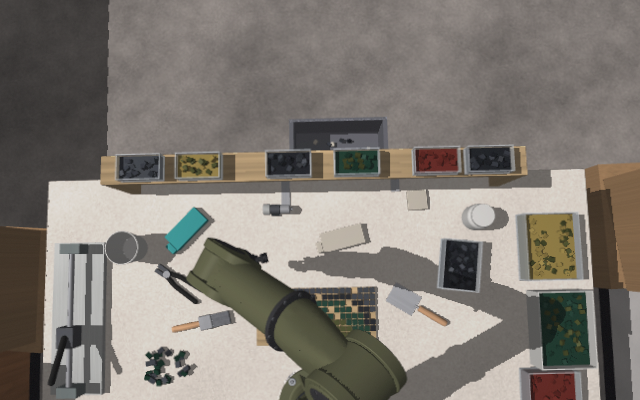

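View pics/s8.png

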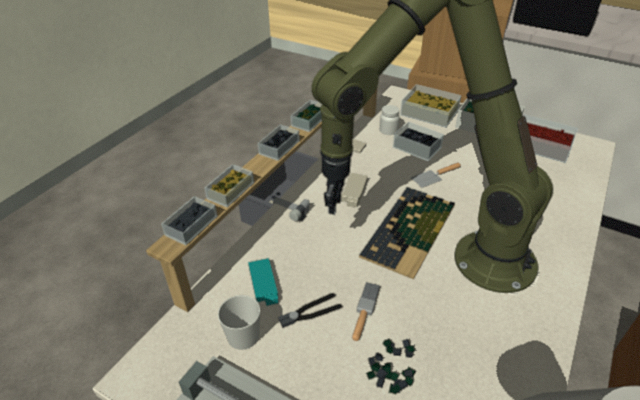

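```bash
python3 - <<'E'
from nav import *
go((.42,-.083,.08),0,1,0)
T=target(0,1,0).inv(); st=state()
print("after turn:",T.apply(np.array((.42,-.083,.08))-st["tcp_pos"])*100)
E
```

```text
t 16.3 tcp [0.4341 0.1746 0.1494] q [ 0.25  0.5  -1.01  2.03  0.56  0.9   0.71] F [ 0.2 -1.4  0.1] w 0.042997824687520406
[[0.978, 0.02, -0.208], [0.208, -0.002, 0.978], [0.019, -1.0, -0.006]]
shift cm (current axes) [ -6.87   6.97 -24.86] rotvec [0.004 0.21  0.019] deg 12.059923714562549
after turn: [ -1.4087   6.9402 -25.7597]
```

drive_tool(moves=[[[0,0,0],[0.002,0.105,0.01],0],[[0,0,0],[0.002,0.105,0.01],0],[[-0.3,1.0,-5.1],[0,0,0],0],[[-0.3,1.0,-5.1],[0,0,0],0],[[-0.3,1.0,-5.1],[0,0,0],0],[[-0.3,1.0,-5.1],[0,0,0],0],[[-0.2,1.0,-5.1],[0,0,0],0],[[0,1.0,0],[0,0,0],0],[[0,0,0],[0,0,0],0]])

```text
clock: 17.42
tcp_pos: [0.4188, -0.081, 0.0885]
orientation: [0.708, -0.707, 0.003, -0.001]
force: [0.5, 1.3, 0.2]
width: 0.0427
```

```bash
python3 - <<'E'
from nav import *
go((.42,-.083,.012),0,1,0)
s=snapshot("side"); cv2.imwrite("pics/s9.png",cv2.resize(s["img"][100:240,280:440],None,fx=4.2,fy=4.2,interpolation=cv2.INTER_CUBIC))
E
```

```text
t 17.425 tcp [ 0.4188 -0.081   0.0885] q [ 0.76  0.53 -0.91  2.18  0.65  0.72  0.97] F [0.5 1.3 0.2] w 0.042665699240989154
[[1.0, -0.002, 0.005], [-0.005, 0.001, 1.0], [-0.002, -1.0, 0.001]]
shift cm (current axes) [ 0.14  7.65 -0.21] rotvec [-0.001 -0.005 -0.002] deg 0.31509326910532715
```

View pics/s9.png

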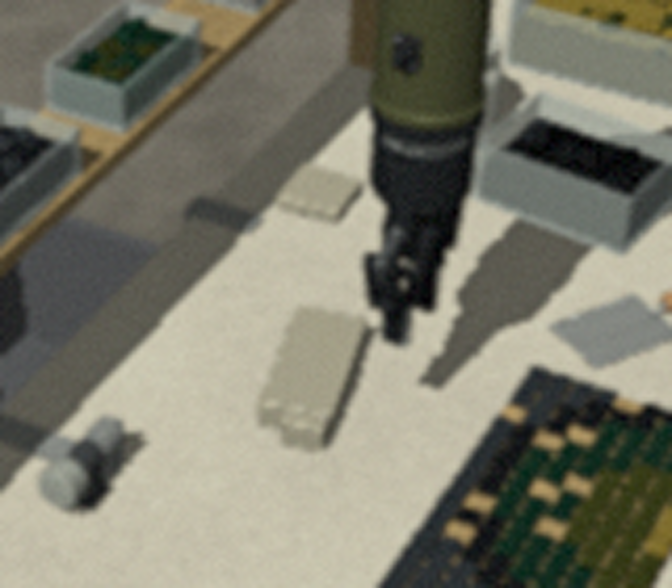

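drive_tool(moves=[[[0,3,-0.2],[0,0,0],0],[[0,3,0],[0,0,0],0],[[0,1.5,0],[0,0,0],0],[[0,0.5,0],[0,0,0],0],[[0,0,0],[0,0,0],0]])

```text
clock: 18.1
tcp_pos: [0.42, -0.0811, 0.0095]
orientation: [0.708, -0.707, 0.0, -0.0]
force: [1.1, 0.3, 0.1]
width: 0.043
```

drive_tool(moves=[[[0.8,0,0],[0,0,0],0],[[0.8,0,0],[0,0,0],0],[[0.8,0,0],[0,0,0],0],[[0.8,0,0],[0,0,0],0],[[0.8,0,0],[0,0,0],0],[[0.8,0,0],[0,0,0],0],[[0.8,0,0],[0,0,0],0],[[0.8,0,0],[0,0,0],0],[[0,0,0],[0,0,0],0]])

```text
clock: 19.23
tcp_pos: [0.4838, -0.0817, 0.0089]
orientation: [0.708, -0.706, 0.001, -0.0]
force: [-1.8, 0.6, -0.2]
width: 0.0424
```

```bash
python3 - <<'E'
from nav import *
go((.55,-.083,.010),20,1,0)
s=snapshot("side"); cv2.imwrite("pics/s10.png",cv2.resize(s["img"][100:240,280:440],None,fx=4.2,fy=4.2,interpolation=cv2.INTER_CUBIC))
E
```

```text
t 19.225 tcp [ 0.4838 -0.0817  0.0089] q [ 0.6   0.72 -0.75  2.1   0.83  0.65  0.85] F [-1.8  0.6 -0.2] w 0.04241019580720268
[[1.0, -0.001, 0.002], [-0.002, 0.002, 1.0], [-0.001, -1.0, 0.002]]
shift cm (current axes) [ 6.62 -0.12 -0.12] rotvec [-0.002 -0.002 -0.35 ] deg 20.063056189725412
```

View pics/s10.png

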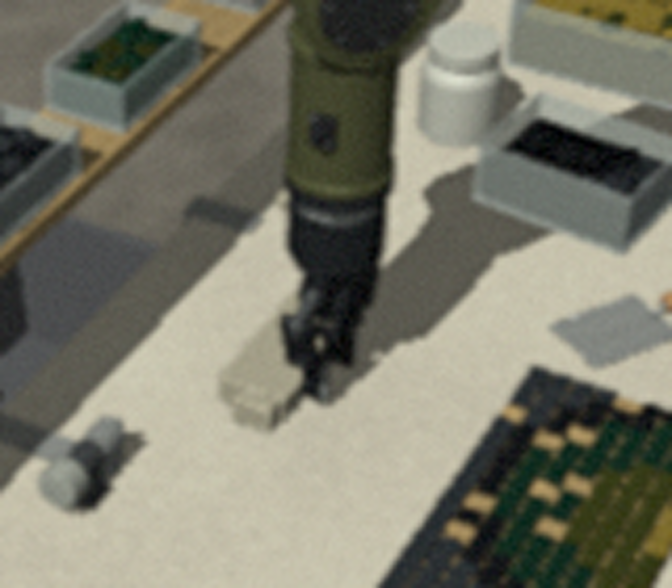

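drive_tool(moves=[[[0.8,0,0],[0,0,0],0],[[0.8,0,0],[0,0,0],0],[[0.8,0,0],[0,0,0],0],[[0.8,0,0],[0,0,0],0],[[0.8,0,0],[0,0,0],0],[[0.8,0,0],[0,0,0],0],[[0,0,0],[0,0,0],0]])

```text
clock: 20.15
tcp_pos: [0.5315, -0.0824, 0.0089]
orientation: [0.707, -0.707, 0.001, -0.0]
force: [-1.3, -0.7, 0.2]
width: 0.0424
```

drive_tool(moves=[[[-0.5,-0.3,0],[0,0,0],0],[[0,0,0],[0,0,-0.08],0],[[0,0,0],[0,0,-0.08],0],[[0,0,0],[0,0,-0.08],0],[[0,0,0],[0,0,-0.08],0],[[0,0,0],[0,0,-0.08],0],[[0,0,0],[0,0,0],0]])

```text
clock: 21.02
tcp_pos: [0.5269, -0.09, 0.0112]
orientation: [-0.691, 0.706, 0.111, 0.114]
force: [-0.0, 0.5, -0.3]
width: 0.0429
```

```bash
python3 - <<'E'
from nav import *
go((.58,-.083,.010),35,1,0)
s=snapshot("side"); cv2.imwrite("pics/s11.png",cv2.resize(s["img"][100:240,270:430],None,fx=4.2,fy=4.2,interpolation=cv2.INTER_CUBIC))
E
```

```text
t 21.025 tcp [ 0.5269 -0.09    0.0112] q [ 0.48  0.64 -0.5   2.28  1.75  0.28 -0.03] F [-0.   0.5 -0.3] w 0.04289402607025395
[[0.949, 0.314, 0.007], [-0.0, -0.022, 1.0], [0.314, -0.949, -0.021]]
shift cm (current axes) [5.   1.76 0.74] rotvec [ 0.022  0.003 -0.292] deg 16.759338927528784
```

View pics/s11.png

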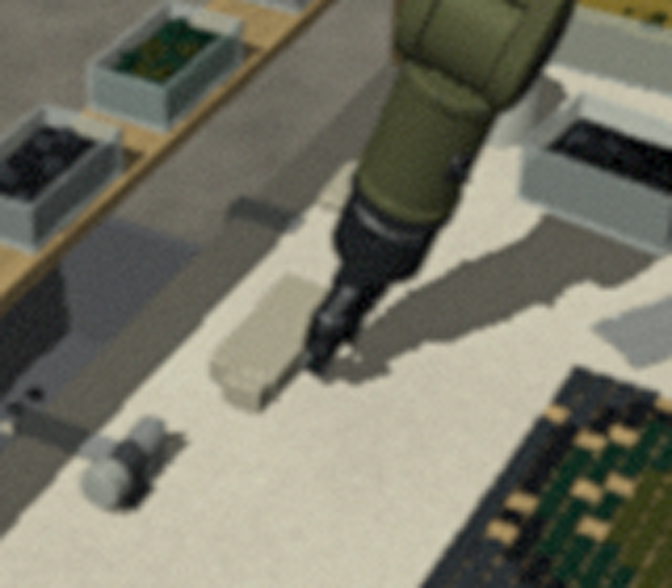

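drive_tool(moves=[[[0,0.1,0.7],[0.02,0,0],0],[[0.7,0.25,0],[0,0,0],0],[[0.7,0.25,0],[0,0,0],0],[[0.7,0.25,0],[0,0,0],0],[[0.7,0.25,0],[0,0,0],0],[[0.7,0.25,0],[0,0,0],0],[[0.7,0.25,0],[0,0,0],0],[[0,0,0],[0,0,0],0]])

```text
clock: 22.08
tcp_pos: [0.5726, -0.0829, 0.0087]
orientation: [-0.698, 0.698, 0.111, 0.113]
force: [-2.1, 1.0, -0.1]
width: 0.0427
```

```bash
python3 - <<'E'
from nav import *
go((.58,-.083,.010),35,1,0)
E
```

```text
t 22.075 tcp [ 0.5726 -0.0829  0.0087] q [ 0.43  0.66 -0.45  2.17  1.45  0.24  0.26] F [-2.1  1.  -0.1] w 0.0426618228836646
[[0.95, 0.314, 0.003], [-0.003, -0.001, 1.0], [0.314, -0.95, -0.0]]
shift cm (current axes) [ 0.74  0.11 -0.01] rotvec [ 0.002 -0.003 -0.292] deg 16.71974080255152
```

drive_tool(moves=[[[-0.4,-0.2,0],[0,0,-0.04],0],[[0,0,0],[0,0,-0.05],0],[[0,0,0],[0,0,-0.05],0],[[0,0,0],[0,0,-0.05],0],[[0,0,0],[0,0,-0.05],0],[[0,0,0],[0,0,-0.05],0],[[0,0,0],[0,0,0],0],[[0,0,0],[0,0,0],0]])

```text
clock: 23.08
tcp_pos: [0.5696, -0.0843, 0.0093]
orientation: [-0.674, 0.677, 0.208, 0.21]
force: [0.0, -0.5, -0.4]
width: 0.0427
```

```bash
python3 - <<'E'
from nav import *
go((.58,-.083,.010),35,1,0)
s=snapshot("side"); cv2.imwrite("pics/s12.png",cv2.resize(s["img"][100:240,260:420],None,fx=4.2,fy=4.2,interpolation=cv2.INTER_CUBIC))
t=snapshot("top"); cv2.imwrite("pics/t12.png",cv2.resize(t["img"][100:260,240:440],None,fx=3.5,fy=3.5,interpolation=cv2.INTER_CUBIC))
E
```

```text
t 23.075 tcp [ 0.5696 -0.0843  0.0093] q [ 0.7   0.84 -0.86  2.43  2.41  0.74 -0.59] F [ 0.  -0.5 -0.4] w 0.04269828154276124
[[0.825, 0.565, 0.004], [-0.001, -0.005, 1.0], [0.565, -0.825, -0.004]]
shift cm (current axes) [0.9  0.53 0.13] rotvec [ 0.005 -0.001 -0.01 ] deg 0.6595983415219786
```

View pics/s12.png

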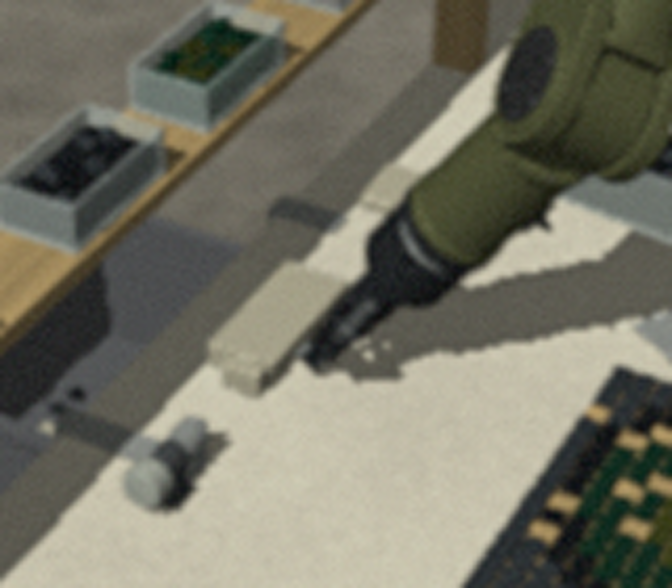

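View pics/t12.png

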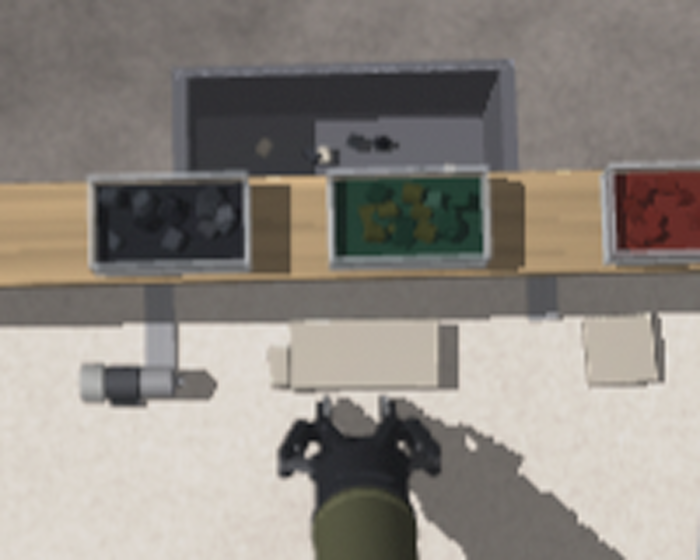

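drive_tool(moves=[[[0.66,0.45,0.1],[0,0,0],0],[[0.66,0.45,0.1],[0,0,0],0],[[0.66,0.45,0],[0,0,0],0],[[0.66,0.45,0],[0,0,0],0],[[0.66,0.45,0],[0,0,0],0],[[0.66,0.45,0],[0,0,0],0],[[0.66,0.45,0],[0,0,0],0],[[0,0,0],[0,0,0],0]])

```text
clock: 24.18
tcp_pos: [0.626, -0.0822, 0.0099]
orientation: [-0.674, 0.677, 0.209, 0.21]
force: [0.1, 0.3, 0.7]
width: 0.0424
```

```bash
python3 - <<'E'
from nav import *
go((.66,-.083,.010),38,1,0)
s=snapshot("side"); cv2.imwrite("pics/s13.png",cv2.resize(s["img"][100:240,260:420],None,fx=4.2,fy=4.2,interpolation=cv2.INTER_CUBIC))
E
```

```text
t 24.175 tcp [ 0.626  -0.0822  0.0099] q [ 0.65  0.84 -0.81  2.29  2.34  0.64 -0.5 ] F [0.1 0.3 0.7] w 0.042405976412878764
[[0.824, 0.567, 0.003], [-0.0, -0.005, 1.0], [0.567, -0.824, -0.004]]
shift cm (current axes) [ 2.81  1.92 -0.07] rotvec [ 0.005 -0.    -0.061] deg 3.4942250081462602
```

View pics/s13.png

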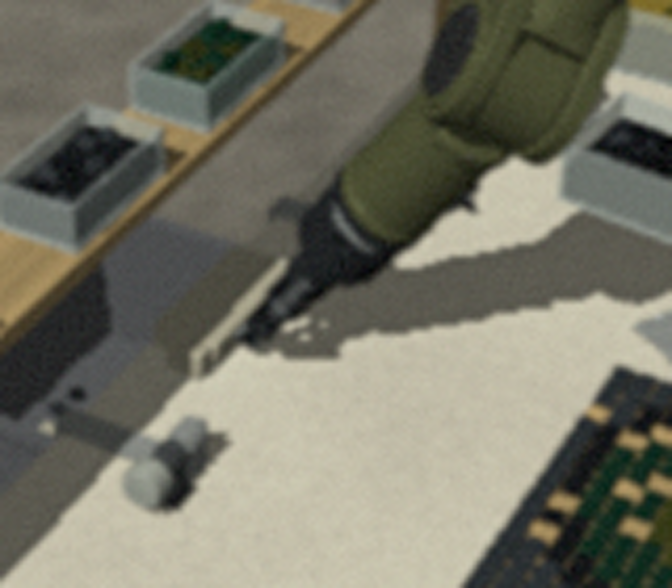

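drive_tool(moves=[[[0.66,0.45,0],[0,0,-0.03],0],[[0.66,0.48,0],[0,0,-0.03],0],[[0.64,0.48,0],[0,0,0],0],[[0.64,0.48,0],[0,0,0],0],[[0.64,0.48,0],[0,0,0],0]])

```text
clock: 24.85
tcp_pos: [0.6652, -0.0825, 0.0099]
orientation: [-0.667, 0.67, 0.229, 0.23]
force: [-5.4, -1.0, 3.4]
width: 0.0429
```

```bash
python3 - <<'E'
from nav import *
go((.69,-.083,.010),38,1,0)
s=snapshot("side"); cv2.imwrite("pics/s14.png",cv2.resize(s["img"][100:240,240:400],None,fx=4.2,fy=4.2,interpolation=cv2.INTER_CUBIC))
E
```

```text
t 24.85 tcp [ 0.6652 -0.0825  0.0099] q [ 0.64  0.88 -0.82  2.23  2.39  0.67 -0.51] F [-5.4 -1.   3.4] w 0.04288897835082861
[[0.789, 0.614, 0.003], [-0.0, -0.005, 1.0], [0.614, -0.789, -0.004]]
shift cm (current axes) [ 1.96  1.51 -0.05] rotvec [ 0.005 -0.    -0.002] deg 0.3133555319911119
```

View pics/s14.png

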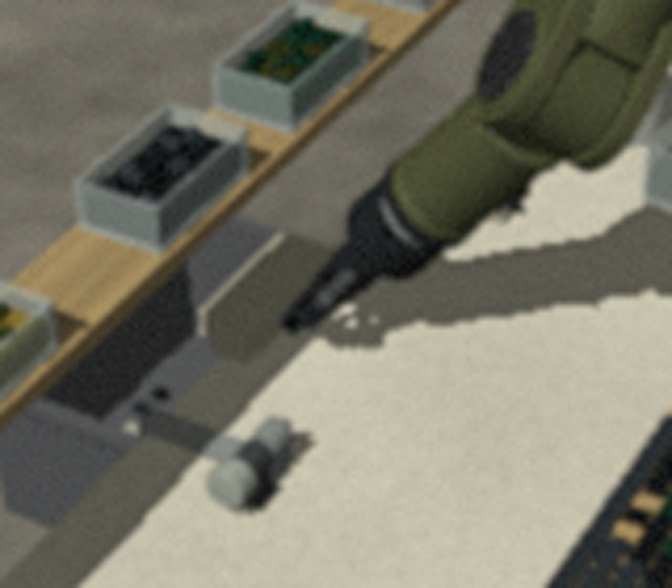

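drive_tool(moves=[[[0.63,0.49,0],[0,0,0],0],[[0.63,0.49,0],[0,0,0],0],[[0.63,0.49,0],[0,0,0],0],[[0.4,0.3,0],[0,0,0],0]])

```text
clock: 25.4
tcp_pos: [0.6949, -0.0827, 0.0102]
orientation: [-0.667, 0.67, 0.229, 0.231]
force: [0.1, -0.5, -0.1]
width: 0.0429
```

```bash
python3 - <<'E'
from nav import *
go((.70,-.083,.010),38,1,0)
s=snapshot("side"); cv2.imwrite("pics/s15.png",cv2.resize(s["img"][100:240,240:400],None,fx=4.2,fy=4.2,interpolation=cv2.INTER_CUBIC))
E
```

```text
t 25.4 tcp [ 0.6949 -0.0827  0.0102] q [ 0.61  0.88 -0.79  2.16  2.35  0.62 -0.47] F [ 0.1 -0.5 -0.1] w 0.04287522763322464
[[0.789, 0.615, 0.004], [-0.0, -0.005, 1.0], [0.615, -0.789, -0.004]]
shift cm (current axes) [ 0.39  0.33 -0.03] rotvec [ 0.005 -0.    -0.001] deg 0.31131633148160937
```

View pics/s15.png

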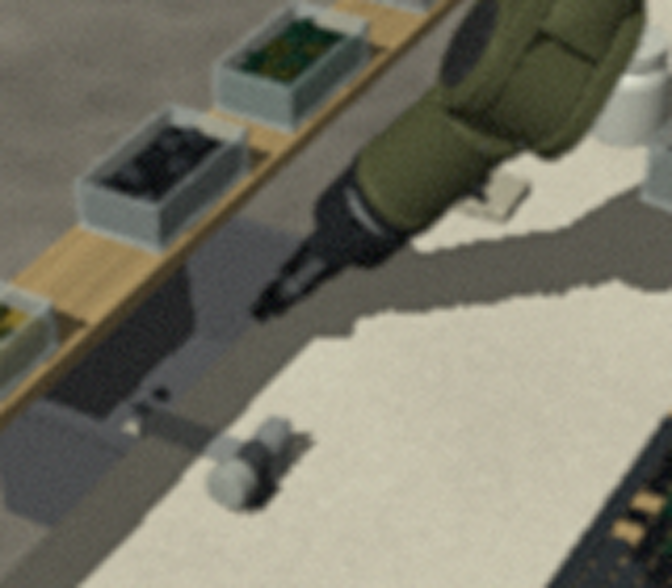

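The bar has left the bench. I'm backing off to check the tub.

drive_tool(moves=[[[-1.2,-1.1,0],[0,0,0],0],[[-3.0,-2.7,0],[0,0,0],0],[[-3.0,-3.0,0],[0,0,0],0],[[-1.5,-4.0,0],[0,0,0],0],[[0,-5.0,0],[0,0,0],0],[[0,-5.0,0],[0,0,0],0],[[0,0,0],[0,0,0],0]])

```text
clock: 26.32
tcp_pos: [0.5134, -0.0872, 0.1308]
orientation: [-0.669, 0.672, 0.225, 0.226]
force: [-0.5, -0.1, -0.5]
width: 0.0428
```

```bash
python3 - <<'E'
from nav import *
go((.70,-.083,.010),38,1,0)
s=snapshot("side"); t=snapshot("top")
cv2.imwrite("pics/s16.png",cv2.resize(s["img"][100:240,190:400],None,fx=3.6,fy=3.6,interpolation=cv2.INTER_CUBIC))
cv2.imwrite("pics/t16.png",cv2.resize(t["img"][100:260,240:440],None,fx=3.7,fy=3.7,interpolation=cv2.INTER_CUBIC))
cv2.imwrite("pics/t16f.png",t["img"])
T=cloud(t); q=T[125:147,292:384]; print("tub depth z", np.round(q[::4,::8,2],3))
E
```

```text
t 26.325 tcp [ 0.5134 -0.0872  0.1308] q [ 1.    0.59 -1.21  2.5   2.1   0.61 -0.38] F [-0.5 -0.1 -0.5] w 0.042789553731434636
[[0.797, 0.604, 0.003], [-0.0, -0.005, 1.0], [0.604, -0.797, -0.004]]
shift cm (current axes) [ 7.57 20.9   0.52] rotvec [ 0.005 -0.    -0.014] deg 0.861764664884858
tub depth z [[-0.045 -0.087 -0.091 -0.094 -0.093 -0.103 -0.096 -0.101 -0.099 -0.104
  -0.108 -0.112]
 [-0.047 -0.137 -0.134 -0.14  -0.144 -0.144 -0.143 -0.156 -0.148 -0.153
  -0.16  -0.118]
 [-0.043 -0.192 -0.191 -0.19  -0.192 -0.193 -0.191 -0.198 -0.19  -0.192
  -0.194 -0.118]
 [-0.04  -0.188 -0.189 -0.196 -0.196 -0.192 -0.191 -0.196 -0.194 -0.189
  -0.184 -0.122]
 [-0.05  -0.194 -0.193 -0.183 -0.193 -0.189 -0.18  -0.177 -0.189 -0.195
  -0.191 -0.129]
 [-0.052 -0.188 -0.195 -0.203 -0.193 -0.177 -0.193 -0.193 -0.197 -0.193
  -0.19  -0.13 ]]
```

View pics/s16.png

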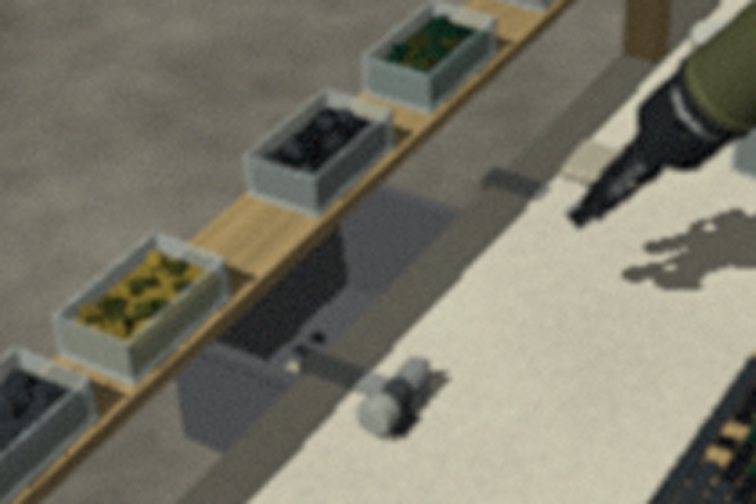

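View pics/t16.png

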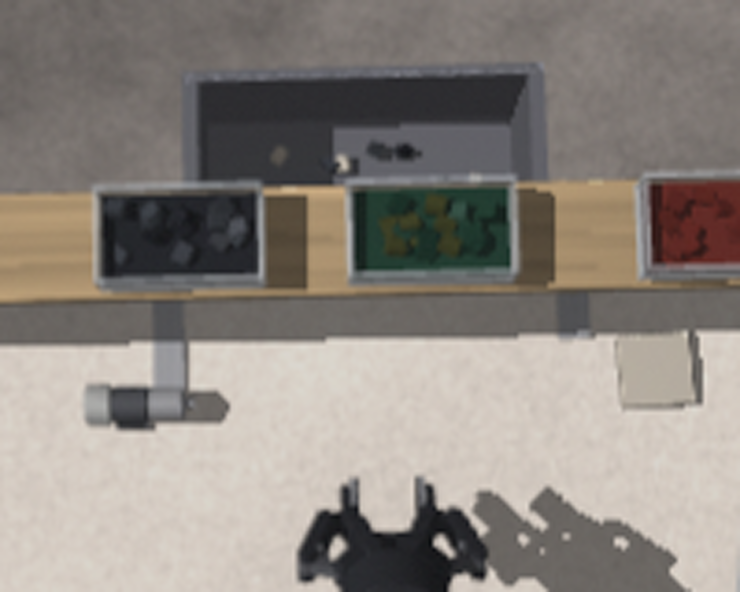

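View pics/t16f.png

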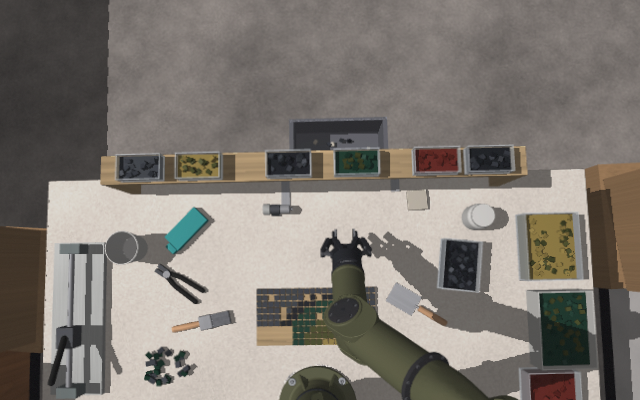

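drive_tool(moves=[[[2,-1,0],[0,0,0],0],[[2,-1,0],[0,0,0],0],[[0,0,0],[0,0,0.1],0],[[0,0,0],[0,0,0.1],0],[[0,0,0],[0,0,0.1],0],[[0,0,0],[0,0,0],0]])

```text
clock: 27.18
tcp_pos: [0.5287, -0.0964, 0.1585]
orientation: [-0.678, 0.701, 0.155, 0.16]
force: [0.7, -0.3, 0.6]
width: 0.0425
```

```bash
python3 - <<'E'
from nav import *
print(state()["qpos"].round(2),state()["force"])
s=snapshot("side"); S=cloud(s)
g=s["img"][100:250,220:380]; cl=np.clip(g.astype(float)*2.2,0,255).astype(np.uint8)
cv2.imwrite("pics/s17.png",cv2.resize(cl,None,fx=4.8,fy=4.8,interpolation=cv2.INTER_CUBIC))
m=(S[...,0]>.70)&(S[...,0]<.90)&(S[...,1]>-.24)&(S[...,1]<.07)&(S[...,2]<-.01)
q=S[m]; print(len(q),q.min(0),q.max(0))
H,xe,ze=np.histogram2d(q[:,0],q[:,2],bins=[np.arange(.70,.91,.02),np.arange(-.22,.0,.02)]); print(xe,ze);print(H.astype(int))
# what lies in the tub interior off walls/floor
i=m&(S[...,0]<.86)&(S[...,2]>-.175)&(S[...,1]>-.22)&(S[...,1]<.05); v,u=np.nonzero(i); print("interior",len(u), np.c_[u,v][::10][:15], S[i][::10][:15])
E
```

```text
[ 0.86  0.41 -0.95  2.24  1.12  0.39  0.58] [ 0.7453 -0.3062  0.6057]
1872 [ 0.7028 -0.2399 -0.2002] [ 0.8888  0.07   -0.0113]
[0.7  0.72 0.74 0.76 0.78 0.8  0.82 0.84 0.86 0.88 0.9 ] [-0.22 -0.2  -0.18 -0.16 -0.14 -0.12 -0.1  -0.08 -0.06 -0.04 -0.02]
[[  0   0   0   0   0   0   0   0   0   0]
 [  0   0   0   0   0   0   0   0  17   0]
 [  0   0   0   0   0   0   6  20  29   0]
 [  0   0   0   0   0  13  34  27  24   0]
 [  0   0   0   3  21  31  35  29  28   0]
 [  0   0   6  25  24  33  30  25  36   0]
 [  0  50  35  36  35  25  36  26  18   0]
 [  0 127  38  30  29  33  28  19   0   0]
 [  1 145  62  75  66  62   8   0   0   0]
 [  0  69  73  77 119  53   0   0   0   0]]
interior 5 [[293 164]] [[ 0.831  -0.2178 -0.0943]]
```

View pics/s17.png

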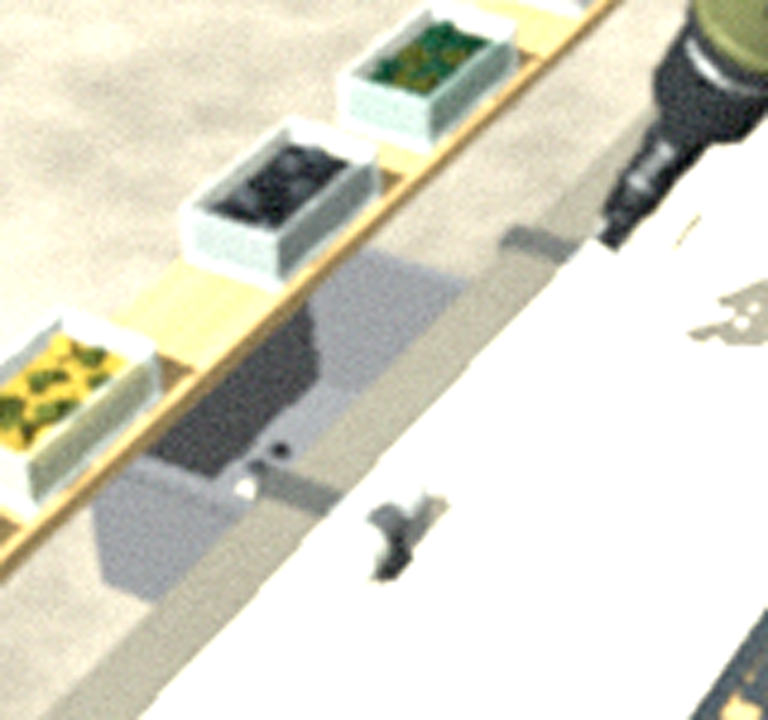

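```bash
python3 - <<'E'
from nav import *
t=snapshot("top")["img"]; a=cv2.imread("pics/top1.png")
for n,(y0,y1,x0,x1) in dict(tile=(185,215,400,434),nippers=(258,308,148,212),tray=(234,294,436,490),jar=(200,234,458,500),shelf=(142,190,100,530)).items():
    g=lambda i:cv2.cvtColor(i,cv2.COLOR_BGR2GRAY)[y0:y1,x0:x1].astype(np.float32)
    print(n,cv2.phaseCorrelate(g(a),g(t)),np.abs(g(a)-g(t)).mean())
print(state()["dq"].round(3),state()["clock"]); cv2.imwrite("pics/t18.png",t)
E
```

```text
tile ((-0.06067941471885874, -0.017841501030385842), 0.9983021817825458) 8.733334
nippers ((0.03025354122545565, 0.0055214339054039385), 0.9964488391578198) 8.670313
tray ((0.12314423985324296, 0.3613602029299017), 0.6712334658076734) 11.459259
jar ((0.4936268475507113, 0.028650877236479744), 1.0002040250801745) 9.252801
shelf ((-0.002051491720095555, 0.006338243548867695), 0.998371247984009) 5.1737404
[ 0.016 -0.008 -0.005  0.015 -0.002 -0.003  0.012] 27.275
```

View pics/t18.png

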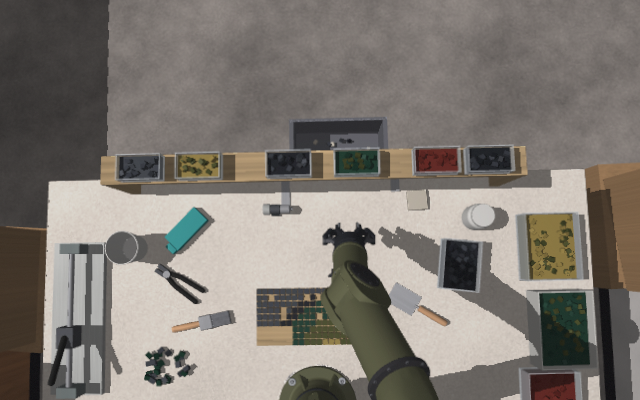

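The final top view shows the pin head at (267,209) against its knuckle. The tile at (417,200), nippers, chip tray and jar look where they started, and the arm is clear of everything.

```bash
python3 -c "
from plant import sign_off; print(sign_off())"
```

```text
the job is handed in; nothing more can be done
None
```

I pushed the pin home first. I then slid the pale bar about 80 mm towards -y, squared it with two fingers and pushed it off the far edge between the straps with a leaning tool. The job was handed in at 27.3 s.

**What the last checks showed**
- **Pin:** it stopped at a hard stop, with the force rising from about 4.5 N to 18 N. The head's face was at y ≈ 0.151, against 0.150 expected when home, and the pin's tip showed beyond the tub's knuckle.
- **Things to leave alone:** the tile, nippers, chip tray, jar and shelf looked unmoved. The tile, nippers and shelf matched to under 0.1 px. The jar's and tray's shift readings were 0.5 px and 0.4 px, the tray's with a weak match; I put both down to shadow.
- **Robot:** it was touching nothing and reading about zero force.

**What I could not confirm**
- **Bar in the tub:** I did not see it there. It left the bench between the straps, in line with the tub, and neither camera showed it on the bench or beyond the tub. The part of the tub nearest the bench is hidden from both cameras by the shelf and the bench edge, so it should be lying there.
- **Joint range:** joint 4 read 2.50, right at its range end, for a moment while I was backing away after the drop. I moved it off straight away.

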